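# Clamp the V block from the drawer and put the bearing rings away

### The job

Pull the drawer of the small grey cabinet all the way out to its stop, take out the V block and stand it on the bed of the drill vise, centred between the jaws with its V upward and its two side faces (those parallel to the groove) towards the jaws, then swing the vise lever until the jaw grips the block firmly. Put every bearing ring that lies on the bench into the drawer and push the drawer fully shut. Leave everything else where it is.

Things in the scene. Friction and masses are not known exactly. Their poses are not given: they have to be found in the camera images.
- drawer (a joint): how far the drawer of the small grey steel cabinet is out, m: 0 shut (as at the start), 0.125 at its stop. It slides along the cabinet's own -x, towards the robot; sliding friction 2 N plus 4 N per m/s.
- cabinet: the fixed grey one-drawer cabinet, 165 (x) x 232 (y) x 85 mm high, standing on the bench; origin at the centre of its underside, front and drawer face its -x (the open front edge of its shell is 76.5 mm from the origin).
- drawer_handle (a point): middle of the drawer's horizontal bar handle: a round steel bar 11 mm thick and 120 mm long along the cabinet's y, 35 mm in front of the drawer front (clear gap behind the bar 29 mm), 58 mm above the bench, 27 mm below the cabinet top; its two posts stand 51 mm either side of the middle. Axes as the cabinet's.
- drawer_floor (a point): centre of the drawer's inner floor (top face), moves with the drawer, 11 mm above the bench; axes as the cabinet's. The inside is 144 (x) x 210 (y) mm; side walls rise 49 mm above the floor, the front 70 mm. With the drawer at its stop the part from x = -72 to x = +50 mm of this frame is uncovered.
- v_block: plain steel V block, 50 (its x, along the groove) x 44 (its y, across) x 36 mm high, 0.4 kg; origin at the centre of its underside, z up out of the V. At the start it lies inside the shut drawer, upright, groove roughly along the cabinet's y. May be gripped across its 50 mm length or its 44 mm width.
- vise: fixed drill vise with a cam lever, base 100 (x) x 200 (y) x 12 mm; its jaws, 70 mm wide along x, close along its y. The fixed jaw's face is at y = -22 mm and looks to +y; the moving jaw comes from +y. Fixed jaw top 48 mm and moving jaw top 46.5 mm above the bench. Lever housing (60 x 48 mm, 52 mm high) at y = +88 to +136 mm. Origin under the middle of the clamped place.
- vise_bed (a point): point on top of the vise bed, 20 mm above the bench, where the centre of the V block's underside belongs once it is clamped; axes as the vise's.
- vise_jaw: moving jaw; origin at the foot of the middle of its face, at vise y = +38 mm when the lever is at 0; it moves 8 mm towards the fixed jaw per rad of lever.
- vise_lever (a joint): lever angle, rad: 0 open, grows as the lever swings clockwise seen from above, range 0 to 2.6; starts between 0 and 0.3. At 0 the lever points from the pivot to the vise's -x. With the block in place the jaw meets it at about 2.0 rad, then the lever stiffens (about 8 N at the knob gives 40 N on the jaw) and it stays where it is left. Turning it freely takes about 3.5 N at the knob.
- lever_pivot (a point): point on the lever's vertical axis, 90 mm above the bench.
- lever_knob (a point): middle of the grip height of the upright round black knob on the lever's end: 20 mm thick, 75 mm from the pivot axis, from 64 to 106 mm above the bench, this point 90 mm above it; the flat lever arm lies below it, 56 to 64 mm above the bench.
- ring_1: loose steel bearing outer ring, 66 mm outside, 46 mm bore, 17 mm high, 0.14 kg, flat on the bench; origin at the centre of its underside. Two or three of the three like rings are there (absent: None). They may overlap in the drawer. Where world y > 0.12 the green drawer unit's open upper drawer, 80 to 143 mm high, reaches forward to x = 0.66: keep the gripper's body off it.
- ring_2: loose steel bearing outer ring, 66 mm outside, 46 mm bore, 17 mm high, 0.14 kg, flat on the bench; origin at the centre of its underside. Two or three of the three like rings are there (absent: None). They may overlap in the drawer. Where world y > 0.12 the green drawer unit's open upper drawer, 80 to 143 mm high, reaches forward to x = 0.66: keep the gripper's body off it.
- ring_3: loose steel bearing outer ring, 66 mm outside, 46 mm bore, 17 mm high, 0.14 kg, flat on the bench; origin at the centre of its underside. Two or three of the three like rings are there (absent: None). They may overlap in the drawer. Where world y > 0.12 the green drawer unit's open upper drawer, 80 to 143 mm high, reaches forward to x = 0.66: keep the gripper's body off it.
- loupe: bystander: small black eye loupe, 37 mm wide, 28 mm high, origin under its centre
- micrometer: bystander: micrometer lying behind the vise lever, 40 x 129 x 16 mm, origin at the middle of its underside
Things that resemble listed ones, but are neither listed nor needed, are in the scene too. Leave any red look-alike of the ring_1 alone.

How it is judged (in metres and radians):
On the way, in this order (a step that is already met when the one before it is completed fails the run):
1. the drawer is pulled out to its stop (value of joint drawer above 0.118 m), for 0.2 s.
2. the V block stands on the vise bed, gripped between the jaws (x of v_block in the frame of vise_bed between -0.015 and 0.015 m and y of v_block in the frame of vise_bed between -0.004 and 0.004 m and z of v_block in the frame of vise_bed between -0.004 and 0.004 m and angle between v_block's own z axis and vertical below 0.06 rad and angle between the y axis of v_block and the y axis of vise, either way round below 0.08 rad and contact force between vise_jaw and v_block above 5 N), for 0.2 s.
At the end, for the whole second after the job is handed in: The V block stands upright on the vise bed, within 15 mm of the middle of the jaws, square to them within 0.08 rad and flat against them (within 4 mm of the clamped place), with the jaw pressing on it by more than 5 N; every ring present lies in the drawer at rest; the drawer is shut to within 5 mm (all of step 2 and x of ring_1 in the frame of drawer_floor between -0.06 and 0.06 m and y of ring_1 in the frame of drawer_floor between -0.1 and 0.1 m and z of ring_1 in the frame of drawer_floor between -0.004 and 0.045 m and linear speed of each of ring_1, ring_2, ring_3 below 0.02 m/s and x of ring_2 in the frame of drawer_floor between -0.06 and 0.06 m and y of ring_2 in the frame of drawer_floor between -0.1 and 0.1 m and z of ring_2 in the frame of drawer_floor between -0.004 and 0.045 m and x of ring_3 in the frame of drawer_floor between -0.06 and 0.06 m and y of ring_3 in the frame of drawer_floor between -0.1 and 0.1 m and z of ring_3 in the frame of drawer_floor between -0.004 and 0.045 m and value of joint drawer below 0.005 m); the robot touches nothing.
It fails at once if a bystander (loupe, micrometer) is moved by more than 50 mm (distance of any of loupe, micrometer from where it was at the start of the episode above 0.05 m).
Of ring_1, ring_2, ring_3 only 2 to 3 are there at a start; the rules pass over those that are not, and their reading is None.
At some moment in a run one of ring_1, ring_2, ring_3 may be knocked a few centimetres aside while the robot is not near it.
It also fails if it takes over 192 s, if anything falls off the work surface, if the arm or the gripper's body presses on something with over 40 N, if the wrist force passes 120 N, or if a joint passes its speed limit or range.

### The arm

A 6-joint arm with a two-finger parallel gripper is mounted at the origin on a cart in front of the work surface, level with it; the furniture and walls round the work are solid. World frame = base frame: x ahead of the robot, y to its left, z up, the work surface at z = 0. Lengths are in m, angles in degrees, forces in N, time in s.
With the tool pointing down it reaches from about 0.25 to 0.725 m from the base axis. Payload 9.7 kg.
Tool frame: the origin (TCP) lies on the mounting face of the last link; the fingertips stand 173 mm ahead of it and the grasp point (between the pads) lies 155 mm ahead of it; z points along the fingers, y is the line along which they close (so a half turn about z gives the same grasp; the last joint's range is limited). The gripper opens to 85 mm and grips with 20 to 120 N. Pads are 22 mm wide; open, the fingers measure 114 mm over their backs; the gripper's body (76 mm by 85 mm) begins 54 mm behind the grasp point. The pads swing forward as they close: fully open they stand 13 mm farther back than shut.
Start: joints at [72.193, 4.979, 10.078, 95.1, 0, 90], TCP at [0.168, 0.524, 0.405] pointing down, gripper open.
Joint ranges: [-179.16, 179.16], [-48.56, 103.87], [-65.8, 70.77], [-126.05, 130.52], [-82.76, 87.17], [-180, 180]. Speed limits (degrees/s): [127.2, 127.2, 147.25, 180, 180, 180].

### API

Orientations are given as [roll, pitch, yaw] about the fixed x, y, z axes, in that order (R = Rz(yaw) Ry(pitch) Rx(roll)).
In Python, from workcell import bot, camera, camera_model, outline_of, pinpoint gives the robot as it stands.
- The arm moves only by the tool move_arm, never from a script. Its arguments are lists of equal length, an entry for each row: "jaw": the closure, from 0 (fully open) to 1 (shut); "delta_pos": the shift along the world's x, y, z in m, a list of three; "yaw": the turn about the world's z in rad. In form: {"jaw": [jaw, ...], "delta_pos": [[dx, dy, dz], ...], "yaw": [yaw, ...]}. A call has 1 to 10 rows; each row shifts and turns the commanded pose from where the row before left it; what a row does not reach is not made up. A row lasts 1/12 s, in which the tool goes at most 41.7 mm and 7.16 degrees, less where a joint would pass 70% of its speed; a pose out of reach is approached as far as the arm can. A call with a gripper value outside its range is refused whole. The fingers move at their own pace and stop on an object; "force" is the grip in N (left out, the last holds). Time passes only in rows, so rows that do not move let the fingers close. It gives the time, the measured TCP pose, the force, the opening and the grip force at its end, in the units of the state.
- bot.get_obs(): the state, without advancing time (a new reading comes with each control period).
- camera(name): name is "scene" or "side" or "wrist"; returns the picture (480x640x3 uint8, red, green, blue); there is no depth.
- camera_model(name): a dict with "fx", "fy", "cx", "cy" (pixels), "R" (3x3) and "t" (3): a world point X has camera coordinates R X + t. Camera axes: x right, y down, z forward; pixel columns grow to the right and rows downward; lengths in m; the calibration is good to about 2 mm. A picture is of the moment at which its call begins: read the wrist's pose just before it. camera_model takes no time and is no camera call; for the wrist camera it gives the pose at the moment of the call.
- bot.job_done(): hands the job in; it is judged then, once.
Trained networks look in the newest picture that a camera, given by its name, has taken for a name from the list of things; names that differ only in an ending like _2 or _b are one class to them, and where a whole thing is asked for, a point or a joint stands for the part that bears it (a point fixed in the world has none). Each returns a list of dicts, best first, with "confidence" (0 to 1); they miss things now and then, are a little off and sometimes report something else, mostly with a low value. They report only what shows in the picture. A call takes as long as a camera call. They do not tell look-alikes from the thing itself.
- outline_of(camera, thing): "mask" (480x640 bool, what is visible of it) and "xy" ([column, row] in pixels, amid what is visible of it).
- pinpoint(camera, thing): "xy" ([column, row] in pixels: a listed point, or the origin of a listed thing).
The state is a dict: "time": time; "q": joint angles; "qd": joint speeds; "joint_efforts": joint torques, N m; "ee_pos": TCP position; "tcp_rot": TCP orientation; "wrist_force": force on the tool from outside, world axes, zero at the start; "torque": the same for the moment, N m; "opening": finger opening in m; "grasp_force": force on a finger pad.
Only numpy, scipy, OpenCV 4.12 (cv2) and the standard library are available. Lean on these libraries where they do the work, as an engineer would, in place of code of your own. Each camera call takes 0.05 s, during which the arm holds its last target. There are 200 camera calls.

## Working session

There is one attempt and no reset: what is moved stays moved. The work goes in short steps, Python scripts to look and compute and a tool call to move; the robot and the scene stay as the last step left them, time stands still between calls to the robot, and variables do not carry over. Pictures are saved under pics/ and viewed, at most 14 in all, crops included, and the job is handed in when it is done.

Besides the shell and the picture viewer there is one more tool, called after "Emit:" by a JSON object that holds its "op" and its "data". move_arm: Moves the arm, as the interface text tells. Its arguments: {"type":"object","properties":{"jaw":{"type":"array"},"delta_pos":{"type":"array"},"yaw":{"type":"array"},"force":{"type":"number"}},"required":["jaw","delta_pos","yaw"]}

```bash
ls; mkdir -p pics; cat > h.py <<'E'
import numpy as np, cv2
from workcell import bot, camera, camera_model, outline_of, pinpoint
def ray(cam,xy):
    m=camera_model(cam) if isinstance(cam,str) else cam
    d=np.array([(xy[0]-m['cx'])/m['fx'],(xy[1]-m['cy'])/m['fy'],1.])
    R=np.array(m['R']);return -R.T@np.array(m['t']),R.T@d
def onz(cam,xy,z):
    c,d=ray(cam,xy);return c+d*(z-c[2])/d[2]
def proj(cam,X):
    m=camera_model(cam) if isinstance(cam,str) else cam
    p=np.array(m['R'])@np.array(X)+np.array(m['t']);return np.array([m['fx']*p[0]/p[2]+m['cx'],m['fy']*p[1]/p[2]+m['cy']])
def tri(rays):
    A=0;b=0
    for c,d in rays:
        d=d/np.linalg.norm(d);P=np.eye(3)-np.outer(d,d);A=A+P;b=b+P@c
    return np.linalg.solve(A,b)
def save(cam,name):
    im=camera(cam);cv2.imwrite('pics/'+name,cv2.cvtColor(im,cv2.COLOR_RGB2BGR));return im
E
python3 - <<'E'
from h import *
np.set_printoptions(precision=4,suppress=True)
o=bot.get_obs();print(o['time'],o['ee_pos'],o['tcp_rot'],o['opening'])
Z=dict(cabinet=0,drawer_handle=.058,vise=0,vise_bed=.02,vise_jaw=.02,lever_pivot=.09,lever_knob=.09,ring_1=0,loupe=0,micrometer=0)
for c in ('scene','side'):
    save(c,c+'0.png')
    for n,z in Z.items():
        for r in pinpoint(c,n):
            print(c,n,round(r['confidence'],2),np.array(r['xy']).round(0),onz(c,r['xy'],z)[:2])
E
```

```text
pics
0.0 [0.1682 0.5237 0.404 ] [-179.9223    0.0012  162.1896] 0.08540608016972326
scene cabinet 0.83 [462. 308.] [ 0.6457 -0.2038]
scene vise 0.49 [260. 224.] [0.494  0.2554]
scene vise_bed 0.72 [267. 238.] [0.4673 0.1865]
scene vise_jaw 0.85 [258. 225.] [0.4766 0.2336]
scene lever_pivot 0.74 [244. 183.] [0.4973 0.3059]
scene lever_knob 0.77 [212. 189.] [0.4289 0.3329]
scene ring_1 0.76 [354. 242.] [0.6168 0.0657]
scene ring_1 0.71 [284. 286.] [0.4224 0.0655]
scene ring_1 0.64 [320. 266.] [0.5126 0.0579]
scene ring_1 0.54 [260. 222.] [0.4979 0.2591]
scene loupe 0.8 [293. 328.] [ 0.373  -0.0292]
scene micrometer 0.83 [285. 182.] [0.6401 0.352 ]
side cabinet 0.73 [318. 169.] [ 0.6394 -0.2023]
side drawer_handle 0.85 [358. 165.] [ 0.5278 -0.214 ]
side vise 0.6 [321. 312.] [0.4737 0.1983]
side vise_bed 0.64 [324. 310.] [0.4655 0.1979]
side vise_jaw 0.58 [313. 320.] [0.4804 0.2292]
side vise_jaw 0.33 [391. 244.] [ 0.3714 -0.0358]
side lever_pivot 0.57 [296. 340.] [0.4892 0.3091]
side lever_knob 0.66 [322. 360.] [0.4203 0.3304]
side ring_1 0.74 [327. 260.] [0.5117 0.0613]
side ring_1 0.71 [284. 248.] [0.6277 0.0663]
side ring_1 0.5 [359. 271.] [0.424  0.0588]
side loupe 0.45 [392. 244.] [ 0.3706 -0.0477]
side loupe 0.38 [331. 260.] [0.5012 0.0562]
side loupe 0.37 [358. 167.] [ 0.5368 -0.2498]
side micrometer 0.78 [228. 345.] [0.647  0.3534]
```

View pics/scene0.png

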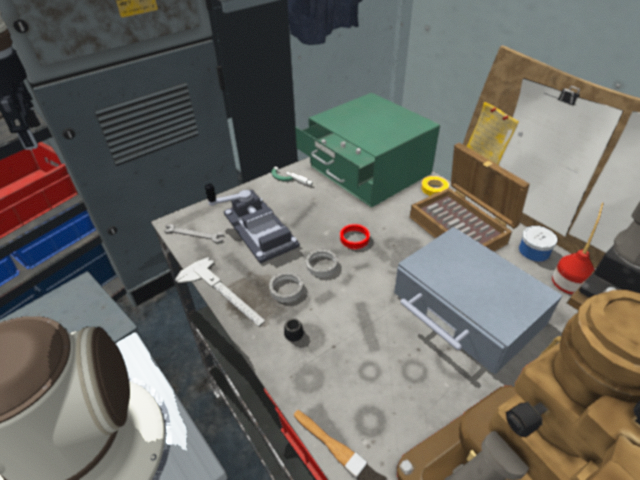

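View pics/side0.png

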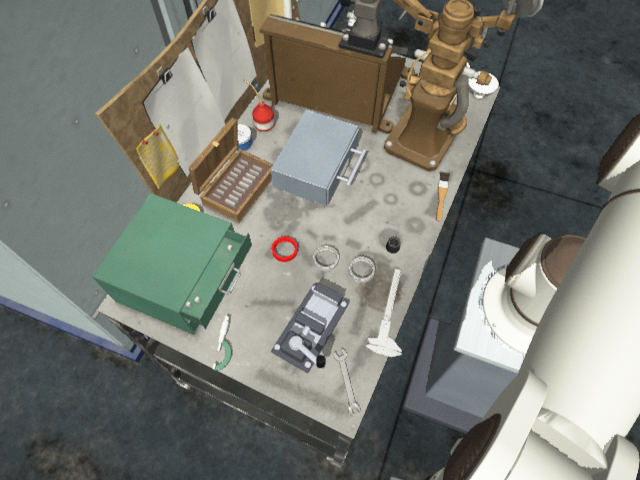

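Grey rings are at scene (284,286) and (320,266). The ring at (354,242) is the red look-alike, and the "ring" at (260,222) is really the vise. The handle lies around scene (430,320). Next I fit the cabinet pose from its masks.

```bash
python3 - <<'E'
from h import *
from scipy.optimize import minimize
from scipy.spatial.transform import Rotation as Ro
np.set_printoptions(precision=4,suppress=True)
o=bot.get_obs();m=camera_model('wrist');R=np.array(m['R'])
T=Ro.from_euler('xyz',o['tcp_rot'],degrees=True).as_matrix()
print('wristcam in tool',T.T@(-R.T@np.array(m['t'])-o['ee_pos']),'\n',T.T@R.T, m['fx'],m['cx'],m['cy'])
ms={}
for c in ('scene','side'):
    camera(c);camera_model(c)
    for n in ('cabinet','drawer_handle','vise','ring_1'):
        for r in outline_of(c,n)[:4]:
            k=r['mask'];print(c,n,round(r['confidence'],2),k.sum(),np.array(r['xy']).round(0))
            if (c,n) not in ms: ms[c,n]=k
np.savez('ms.npz',**{a+'_'+b:v for (a,b),v in ms.items()})
def sil(c,p):
    k=np.zeros((480,640),np.uint8)
    cs,sn=np.cos(p[2]),np.sin(p[2])
    pts=[proj(M[c],[p[0]+cs*x-sn*y,p[1]+sn*x+cs*y,z]) for x in(-.0825,.0825) for y in(-.116,.116) for z in (0,.085)]
    h=cv2.convexHull(np.array(pts,np.float32)*16).astype(np.int32)
    cv2.fillConvexPoly(k,h,255,cv2.LINE_AA,4);return k/255.
M={c:camera_model(c) for c in('scene','side')}
def cost(p,cams=('scene','side')):return sum(np.abs(cv2.GaussianBlur(ms[c,'cabinet'].astype(float),(0,0),1.5)-cv2.GaussianBlur(sil(c,p),(0,0),1.5)).sum() for c in cams)
for cams in(('scene',),('side',),('scene','side')):
    best=min((minimize(cost,[.642,-.203,y],args=(cams,),method='Nelder-Mead',options=dict(initial_simplex=np.array([.642,-.203,y])+np.array([[0,0,0],[.01,0,0],[0,.01,0],[0,0,.1]]))) for y in(-.3,0,.3)),key=lambda r:r.fun)
    print(cams,best.x,np.degrees(best.x[2]),best.fun)
E
```

```text
wristcam in tool [0.0754 0.     0.0304] 
 [[-0.001  -0.9559 -0.2937]
 [ 1.     -0.0011  0.0001]
 [-0.0004 -0.2937  0.9559]] 359.68272656336467 324.4649458033526 235.15987423916027
scene cabinet 0.55 13884 [470. 295.]
scene drawer_handle 0.75 3840 [447. 322.]
scene drawer_handle 0.37 429 [257. 215.]
scene vise 0.93 3267 [258. 225.]
scene ring_1 0.93 494 [286. 292.]
scene ring_1 0.67 460 [356. 232.]
scene ring_1 0.64 485 [322. 258.]
scene ring_1 0.61 388 [222. 200.]
side cabinet 0.94 5753 [318. 158.]
side drawer_handle 0.63 810 [344. 169.]
side vise 0.84 3739 [311. 331.]
side vise 0.41 293 [357. 280.]
side vise 0.16 394 [311. 354.]
side ring_1 0.84 378 [329. 252.]
side ring_1 0.72 269 [362. 263.]
side ring_1 0.6 289 [282. 243.]
('scene',) [ 0.6485 -0.209  -0.0209] -1.1971156775279364 522.9488887745803
('side',) [ 0.6468 -0.2103 -0.0061] -0.3517227455044409 474.79035794997964
('scene', 'side') [ 0.6481 -0.2089 -0.0215] -1.2299483366550608 1022.8495143722635
```

Emit:
{"op": "move_arm", "data": {"jaw": [0, 0, 0, 0, 0, 0, 0, 0, 0, 0], "delta_pos": [[0.024, -0.026, 0], [0.024, -0.026, 0], [0.024, -0.026, 0], [0.024, -0.026, 0], [0.024, -0.026, 0], [0.024, -0.026, 0], [0.024, -0.026, 0], [0.024, -0.026, 0], [0.024, -0.026, 0], [0.024, -0.026, 0]], "yaw": [-0.11, -0.11, -0.11, -0.11, -0.11, -0.11, -0.11, -0.11, -0.11, -0.11]}}

```text
time: 2.43
ee_pos: [0.409, 0.2621, 0.4049]
tcp_rot: [180.0, -0.0, 98.9]
wrist_force: [0.0, 0.5, -0.3]
opening: 0.0857
grasp_force: 0.0
```

Emit:
{"op": "move_arm", "data": {"jaw": [0, 0, 0, 0, 0], "delta_pos": [[0.022, -0.03, 0], [0.01, -0.03, 0], [0, -0.02, 0], [0, 0, 0], [0, 0, 0]], "yaw": [-0.1, -0.05, -0.03, 0, 0]}}

```text
time: 2.85
ee_pos: [0.4404, 0.1828, 0.4049]
tcp_rot: [180.0, -0.0, 88.7]
wrist_force: [0.0, 0.2, -0.3]
opening: 0.0854
grasp_force: 0.0
```

```bash
cat > look.py <<'E'
from h import *
import sys
np.set_printoptions(precision=4,suppress=True)
Z=dict(cabinet=0,drawer_handle=.058,drawer_floor=.011,v_block=.011,vise=0,vise_bed=.02,vise_jaw=.02,lever_pivot=.09,lever_knob=.09,ring_1=0,loupe=0,micrometer=0)
o=bot.get_obs();print(o['time'],o['ee_pos'],o['tcp_rot'],o['opening'],o['wrist_force'])
m=camera_model('wrist');save('wrist',sys.argv[1])
for n in sys.argv[2:]:
    for r in pinpoint('wrist',n):
        print(n,round(r['confidence'],2),np.array(r['xy']).round(0),onz(m,r['xy'],Z[n])[:2])
E
python3 look.py w1.png vise vise_bed vise_jaw lever_pivot lever_knob ring_1
```

```text
2.85 [0.4404 0.1828 0.4049] [179.9833  -0.017   88.7451] 0.08544338270428699 [ 0.019   0.1529 -0.3374]
vise 0.8 [359. 187.] [0.4765 0.1946]
vise_bed 0.89 [362. 188.] [0.4772 0.1974]
vise_bed 0.58 [554.   8.] [0.6424 0.3502]
vise_jaw 0.95 [366. 154.] [0.4816 0.2304]
lever_pivot 0.63 [394.  56.] [0.4927 0.3044]
lever_pivot 0.42 [311. 306.] [0.4266 0.1053]
lever_pivot 0.4 [556.   6.] [0.6037 0.333 ]
lever_knob 0.86 [291.  12.] [0.4202 0.3337]
lever_knob 0.66 [365. 185.] [0.4726 0.2115]
ring_1 0.93 [311. 309.] [0.4215 0.0541]
ring_1 0.78 [392. 307.] [0.5155 0.0539]
ring_1 0.56 [490. 290.] [0.6267 0.0734]
```

View pics/w1.png

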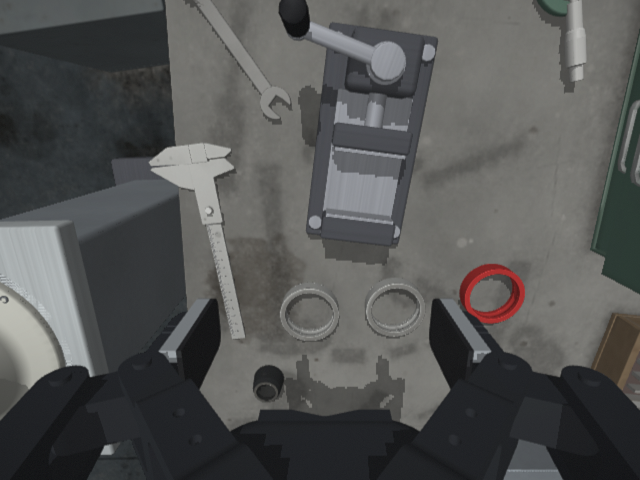

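The wrist view shows the vise around (365,130) and the grey rings at (311,312) and (394,307). The red look-alike is at (492,293), and there is no third grey ring. I measure the vise yaw from its edges in an enlarged crop.

```bash
python3 - <<'E'
from h import *
np.set_printoptions(precision=4,suppress=True)
im=cv2.imread('pics/w1.png');c=im[10:260,290:450];cv2.imwrite('pics/c1.png',cv2.resize(c,None,fx=2.4,fy=2.4,interpolation=cv2.INTER_CUBIC)[:600])
m=camera_model('wrist')
for a,b,z in (((333,25),(307,238),.012),((437,40),(398,245),.012)):
    A=onz(m,a,z);B=onz(m,b,z);print(A,B,np.degrees(np.arctan2(-(A-B)[0],(A-B)[1])),np.linalg.norm(A-B))
E
```

```text
[0.4502 0.3445 0.012 ] [0.4202 0.1455 0.012 ] -8.561453487332738 0.20123724677934818
[0.5439 0.3307 0.012 ] [0.5166 0.1358 0.012 ] -7.976463593484444 0.19671135710684576
```

View pics/c1.png

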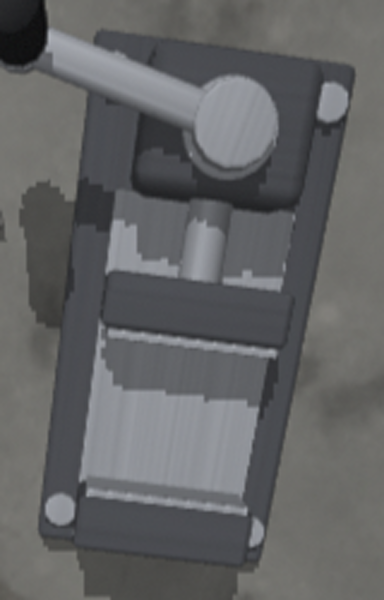

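```bash
python3 - <<'E'
from h import *
np.set_printoptions(precision=4,suppress=True)
m=camera_model('wrist')
f=lambda x,y:(290+x/2.4,10+y/2.4)
for nm,a,b,z in (('fixtop',(88,494),(247,512),.048),('fixfoot',(90,478),(247,497),.02),('fixouter',(78,545),(247,563),.048),('movface',(108,328),(275,352),.0465),('movback',(110,270),(294,292),.0465),('base bot',(40,535),(260,563),.012),('base top',(95,32),(353,70),.012)):
    A=onz(m,f(*a),z);B=onz(m,f(*b),z);print(nm,A,B,(A+B)/2,np.degrees(np.arctan2((B-A)[1],(B-A)[0])),np.linalg.norm(A-B))
E
```

```text
fixtop [0.4414 0.1782 0.048 ] [0.5035 0.1697 0.048 ] [0.4724 0.174  0.048 ] -7.755097196222923 0.06266788222551524
fixfoot [0.4424 0.1781 0.02  ] [0.5086 0.1686 0.02  ] [0.4755 0.1733 0.02  ] -8.169701113267191 0.06690123731802532
fixouter [0.4371 0.1575 0.048 ] [0.5042 0.1487 0.048 ] [0.4707 0.1531 0.048 ] -7.478765260631778 0.06776445843954748
movface [0.4499 0.2407 0.0465] [0.5119 0.2308 0.0465] [0.4809 0.2358 0.0465] -9.063658023769683 0.06283993923009351
movback [0.4508 0.2612 0.0465] [0.5179 0.2522 0.0465] [0.4844 0.2567 0.0465] -7.620102820393325 0.0676520355914887
base bot [0.4201 0.1511 0.012 ] [0.517  0.1363 0.012 ] [0.4685 0.1437 0.012 ] -8.693755727903657 0.0980305699995838
base top [0.4472 0.3459 0.012 ] [0.544  0.3313 0.012 ] [0.4956 0.3386 0.012 ] -8.55300503028257 0.09789315135923278
```

Vise bed is at (0.477,0.196) with yaw -8.3°. On to the handle.

Emit:
{"op": "move_arm", "data": {"jaw": [0.3, 0.5, 0.65, 0.65, 0.65, 0.65, 0.65, 0.65, 0.65, 0.65], "delta_pos": [[0.008, -0.033, 0], [0.008, -0.033, 0], [0.008, -0.033, 0], [0.008, -0.033, 0], [0.008, -0.033, 0], [0.008, -0.033, 0], [0.008, -0.033, 0], [0.008, -0.033, 0], [0.008, -0.033, 0], [0.008, -0.033, 0]], "yaw": [0, 0, 0, 0, 0, 0, 0, 0, 0, 0]}}

```text
time: 4.03
ee_pos: [0.5205, -0.1476, 0.4047]
tcp_rot: [180.0, 0.0, 88.9]
wrist_force: [1.0, 0.4, 0.7]
opening: 0.0299
grasp_force: 0.0
```

Emit:
{"op": "move_arm", "data": {"jaw": [0.65, 0.65, 0.65, 0.65, 0.65, 0.65], "delta_pos": [[0.005, -0.03, -0.02], [0.005, -0.03, -0.03], [0, 0, -0.03], [0, 0, -0.02], [0, 0, 0], [0, 0, 0]], "yaw": [0, 0, 0, 0, 0, 0]}}

```text
time: 4.53
ee_pos: [0.53, -0.2052, 0.3049]
tcp_rot: [-179.9, -0.0, 88.9]
wrist_force: [0.9, 0.4, 0.8]
opening: 0.0301
grasp_force: 0.0
```

```bash
python3 look.py w2.png drawer_handle cabinet
```

```text
4.5333 [ 0.53   -0.2052  0.3049] [-179.8886   -0.0419   88.8883] 0.030080334314977492 [0.8901 0.4265 0.7843]
drawer_handle 0.55 [328. 253.] [ 0.5312 -0.2086]
cabinet 0.61 [477. 226.] [ 0.6493 -0.2088]
```

View pics/w2.png

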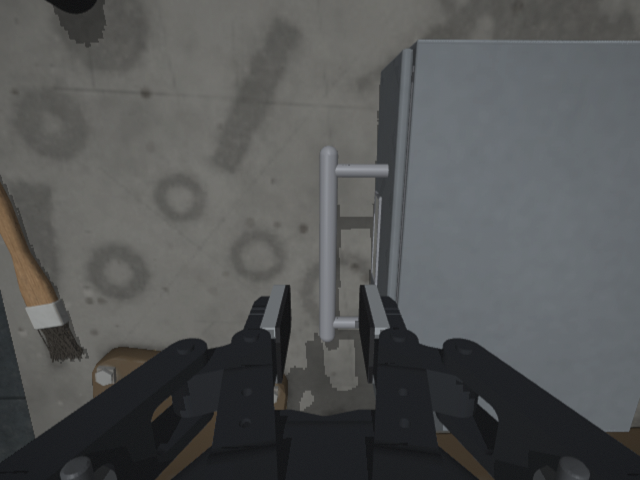

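The bar sits at column 328, rows 148–340, centred between the fingers. I descend and grip.

Emit:
{"op": "move_arm", "data": {"jaw": [0.65, 0.65, 0.65, 0.65, 0.65, 1, 1, 1, 1, 1], "delta_pos": [[0.001, 0.015, -0.02], [0, 0, -0.025], [0, 0, -0.025], [0, 0, -0.022], [0, 0, 0], [0, 0, 0], [0, 0, 0], [0, 0, 0], [0, 0, 0], [0, 0, 0]], "yaw": [0, 0, 0, 0, 0, 0, 0, 0, 0, 0], "force": 60}}

```text
time: 5.52
ee_pos: [0.5315, -0.1905, 0.2153]
tcp_rot: [179.9, 0.0, 88.9]
wrist_force: [-1.4, 1.6, 7.5]
opening: 0.0091
grasp_force: 58.5
```

Emit:
{"op": "move_arm", "data": {"jaw": [1, 1, 1, 1, 1, 1, 1, 1, 1, 1], "delta_pos": [[-0.013, 0, 0], [-0.013, 0, 0], [-0.013, 0, 0], [-0.013, 0, 0], [-0.013, 0, 0], [-0.013, 0, 0], [-0.013, 0, 0], [-0.013, 0, 0], [-0.013, 0, 0], [-0.01, 0, 0]], "yaw": [0, 0, 0, 0, 0, 0, 0, 0, 0, 0]}}

```text
time: 6.35
ee_pos: [0.405, -0.1888, 0.2155]
tcp_rot: [179.6, -0.4, 89.0]
wrist_force: [73.2, 20.6, -22.1]
opening: 0.0089
grasp_force: 59.6
```

Emit:
{"op": "move_arm", "data": {"jaw": [1, 1, 1, 1], "delta_pos": [[0, 0, 0], [0, 0, 0], [0, 0, 0], [0, 0, 0]], "yaw": [0, 0, 0, 0]}}

```text
time: 6.68
ee_pos: [0.4056, -0.1888, 0.2154]
tcp_rot: [179.6, -0.4, 89.0]
wrist_force: [9.7, 22.3, 6.3]
opening: 0.0086
grasp_force: 61.7
```

Emit:
{"op": "move_arm", "data": {"jaw": [0.65, 0.65, 0.65, 0.65, 0.5, 0.3, 0.1, 0, 0, 0], "delta_pos": [[0, 0, 0], [0, 0, 0], [0, 0, 0], [0, 0, 0.025], [0, 0, 0.035], [0.01, 0, 0.035], [0.02, 0, 0.03], [0.02, 0, 0], [0.02, 0, 0], [0.02, 0, 0]], "yaw": [0, 0, 0, 0, 0, -0.12, -0.12, -0.12, -0.12, -0.12]}}

```text
time: 7.52
ee_pos: [0.495, -0.1909, 0.3393]
tcp_rot: [179.9, -0.0, 54.1]
wrist_force: [-0.5, 0.5, -0.5]
opening: 0.0851
grasp_force: 0.0
```

Emit:
{"op": "move_arm", "data": {"jaw": [0, 0, 0, 0, 0, 0, 0, 0, 0, 0], "delta_pos": [[0.01, -0.01, 0], [0.01, -0.005, 0], [0, 0, 0], [0, 0, 0], [0, 0, 0], [0, 0, 0], [0, 0, 0], [0, 0, 0], [0, 0, 0], [0, 0, 0]], "yaw": [-0.12, -0.12, -0.12, -0.12, -0.12, -0.12, -0.12, -0.12, 0, 0]}}

```text
time: 8.35
ee_pos: [0.514, -0.2058, 0.3385]
tcp_rot: [180.0, 0.0, -0.3]
wrist_force: [0.3, 0.2, 0.1]
opening: 0.0853
grasp_force: 0.0
```

```bash
python3 look.py w3.png drawer_handle drawer_floor v_block
```

```text
8.35 [ 0.514  -0.2058  0.3385] [179.9906   0.006   -0.3278] 0.08529089056509079 [0.264  0.2444 0.0895]
drawer_handle 0.86 [323. 358.] [ 0.4067 -0.2036]
drawer_floor 0.76 [325. 204.] [ 0.5243 -0.2057]
v_block 0.75 [344. 229.] [ 0.5026 -0.2222]
```

View pics/w3.png

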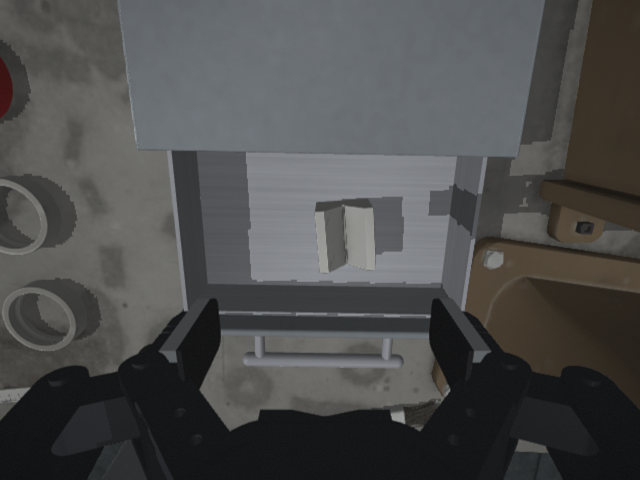

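The drawer is open with the handle at row 358. The V block is at about (345,235); I enlarge it to confirm the groove direction.

```bash
python3 - <<'E'
from h import *
np.set_printoptions(precision=4,suppress=True)
im=cv2.imread('pics/w3.png');c=im[180:290,290:410];cv2.imwrite('pics/c2.png',cv2.resize(c,None,fx=5,fy=5,interpolation=cv2.INTER_CUBIC))
r=outline_of('wrist','v_block')[0];k=r['mask'].astype(np.uint8);print(r['confidence'],r['xy'],cv2.boundingRect(k))
cs,_=cv2.findContours(k,0,1);h=max(cs,key=cv2.contourArea);print(cv2.approxPolyDP(h,3,True)[:,0])
np.save('vb.npy',k)
E
```

```text
0.89 [345.0, 235.3] (315, 199, 61, 74)
[[368 199]
 [317 204]
 [317 257]
 [322 272]
 [346 263]
 [374 267]
 [373 208]]
```

View pics/c2.png

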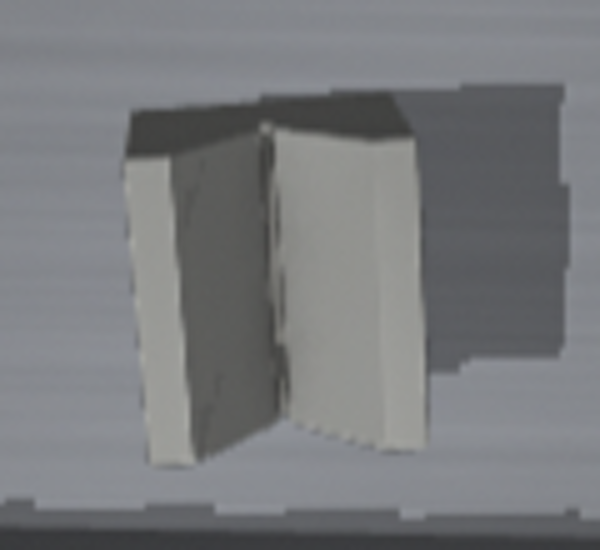

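```bash
python3 - <<'E'
from h import *
np.set_printoptions(precision=4,suppress=True)
m=camera_model('wrist')
P=np.array([onz(m,(290+x/5,180+y/5),.047)[:2] for x,y in((127,158),(413,137),(150,465),(427,450))])
print(P,P.mean(0));TL,TR,BL,BR=P
for a,b in((TL,TR),(BL,BR),(BL,TL),(BR,TR)):print(np.linalg.norm(a-b),np.degrees(np.arctan2(*(b-a)[::-1])))
E
```

```text
[[ 0.5267 -0.1987]
 [ 0.5296 -0.2412]
 [ 0.4773 -0.2015]
 [ 0.4795 -0.2449]] [ 0.5033 -0.2216]
0.04258091269754912 -86.17309831672999
0.04345673901626713 -87.12139096304462
0.04954578413720597 3.270038772689202
0.050264156499347415 4.269574549029758
```

Enlarged, the groove really runs along world x (50 mm along it, 43 mm across), yaw about 3.7°, centre (0.503,-0.2216). I grip across the 50 mm length, closing along x.

Emit:
{"op": "move_arm", "data": {"jaw": [0.27, 0.27, 0.27, 0.27, 0.27, 0.27, 0.27, 0.27, 0.27, 0.27], "delta_pos": [[-0.005, -0.008, 0], [-0.006, -0.008, 0], [0, 0, 0], [0, 0, 0], [0, 0, 0], [0, 0, 0], [0, 0, 0], [0, 0, 0], [0, 0, 0], [0, 0, 0]], "yaw": [0.118, 0.118, 0.118, 0.118, 0.118, 0.118, 0.118, 0.118, 0.118, 0.118]}}

```text
time: 9.43
ee_pos: [0.5031, -0.2216, 0.3384]
tcp_rot: [180.0, 0.0, 67.5]
wrist_force: [-0.9, 0.5, -0.5]
opening: 0.0621
grasp_force: 0.0
```

Emit:
{"op": "move_arm", "data": {"jaw": [0.27, 0.27, 0.27, 0.27, 0.27, 0.27, 0.27, 0.27, 0.27, 0.27], "delta_pos": [[0, 0, 0], [0, 0, 0], [0, 0, 0], [0, 0, 0], [0, 0, -0.03], [0, 0, -0.03], [0, 0, -0.03], [0, 0, -0.02], [0, 0, 0], [0, 0, 0]], "yaw": [0.118, 0.118, 0.118, 0.105, 0, 0, 0, 0, 0, 0]}}

```text
time: 10.27
ee_pos: [0.5028, -0.2215, 0.2281]
tcp_rot: [-179.9, -0.0, 93.4]
wrist_force: [0.2, 0.5, -0.2]
opening: 0.0627
grasp_force: 0.0
```

```bash
python3 look.py w4.png v_block
```

```text
10.2667 [ 0.5028 -0.2215  0.2281] [-179.9087   -0.0485   93.4274] 0.06273089118554302 [ 0.1524  0.4769 -0.1764]
v_block 0.61 [325. 269.] [ 0.5024 -0.2235]
```

View pics/w4.png

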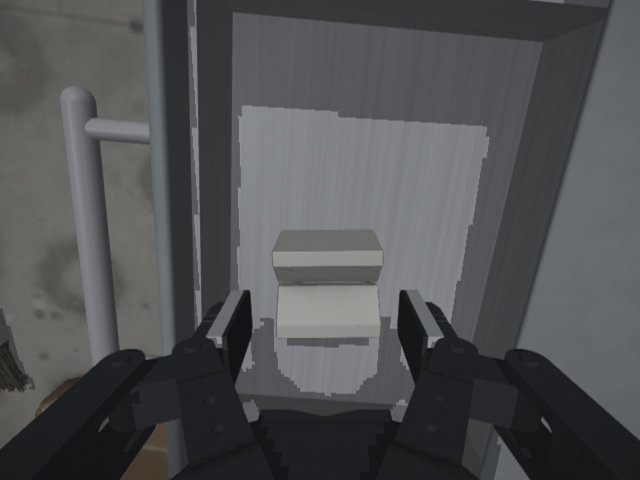

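The block is centred, but the finger knuckles (about 56 mm from the tool axis, 116 mm along the tool) would hit the drawer front. Instead I grip across the 44 mm width, closing along y, lift the block out and regrasp on the bench.

Emit:
{"op": "move_arm", "data": {"jaw": [0.27, 0.27, 0.27, 0.27, 0.27, 0.27, 0.27, 0.27, 0.27, 0.27], "delta_pos": [[0, 0, 0.025], [0, 0, 0.025], [0, 0, 0], [0, 0, 0], [0, 0, 0], [0, 0, 0], [0, 0, 0], [0, 0, 0], [0, 0, 0], [0, 0, 0]], "yaw": [0, 0, -0.12, -0.12, -0.12, -0.12, -0.12, -0.12, -0.12, -0.12]}}

```text
time: 11.2
ee_pos: [0.5035, -0.2218, 0.2808]
tcp_rot: [179.8, -0.1, 38.1]
wrist_force: [-0.4, -0.7, 0.1]
opening: 0.062
grasp_force: 0.0
```

Emit:
{"op": "move_arm", "data": {"jaw": [0.27, 0.27, 0.27, 0.27, 0.27, 0.27, 0.27, 0.27, 0.27, 0.27], "delta_pos": [[0, 0, 0], [0, 0, 0], [0, 0, 0], [0, 0, 0], [0, 0, 0], [0, -0.001, -0.025], [0, 0, -0.025], [0, 0, -0.025], [0, 0, -0.015], [0, 0, 0]], "yaw": [-0.12, -0.12, -0.12, -0.12, -0.12, -0.01, 0, 0, 0, 0]}}

```text
time: 12.03
ee_pos: [0.5026, -0.2224, 0.1869]
tcp_rot: [-179.9, 0.1, 3.4]
wrist_force: [-0.9, -0.3, -1.4]
opening: 0.0624
grasp_force: 0.0
```

Emit:
{"op": "move_arm", "data": {"jaw": [0.27, 0.27, 0.6, 0.6, 0.6, 0.6, 0.6, 0.6], "delta_pos": [[0, 0, -0.005], [0, 0, 0], [0, 0, 0], [0, 0, 0], [0, 0, 0], [0, 0, 0], [0, 0, 0], [0, 0, 0]], "yaw": [0, 0, 0, 0, 0, 0, 0, 0], "force": 60}}

```text
time: 12.7
ee_pos: [0.5037, -0.2228, 0.1853]
tcp_rot: [179.9, -0.2, 3.4]
wrist_force: [0.4, 1.1, 5.5]
opening: 0.0436
grasp_force: 62.1
```

Emit:
{"op": "move_arm", "data": {"jaw": [0.6, 0.6, 0.6, 0.6, 0.6, 0.6, 0.6, 0.6, 0.6, 0.6], "delta_pos": [[0, 0, 0.02], [0, 0, 0.03], [0, 0, 0.03], [0, 0, 0.03], [0, 0.02, 0], [-0.004, 0.035, 0], [-0.004, 0.035, 0], [-0.005, 0.035, 0], [-0.005, 0.035, 0], [-0.005, 0.032, 0]], "yaw": [0, 0, 0, 0, 0, 0, 0, 0, 0, 0]}}

```text
time: 13.53
ee_pos: [0.4793, -0.029, 0.2935]
tcp_rot: [-180.0, 0.0, 3.4]
wrist_force: [0.5, 0.1, -4.7]
opening: 0.0437
grasp_force: 63.3
```

Emit:
{"op": "move_arm", "data": {"jaw": [0.6, 0.6, 0.6, 0.6, 0.6, 0.6, 0.6, 0.25, 0.25, 0.25], "delta_pos": [[0, 0, -0.025], [0, 0, -0.03], [0, 0, -0.03], [0, 0, -0.02], [0, 0, -0.01], [0, 0, -0.004], [0, 0, 0], [0, 0, 0], [0, 0, 0], [0, 0, 0]], "yaw": [0, 0, 0, 0, 0, 0, 0, 0, 0, 0]}}

```text
time: 14.37
ee_pos: [0.4807, -0.0307, 0.1757]
tcp_rot: [180.0, -0.1, 3.4]
wrist_force: [0.1, -0.8, 0.6]
opening: 0.0642
grasp_force: 0.0
```

Emit:
{"op": "move_arm", "data": {"jaw": [0.25, 0.25, 0.25, 0.25, 0.25, 0.25, 0.25, 0.25, 0.25, 0.25], "delta_pos": [[0, 0, 0.02], [0, 0, 0.03], [0, 0, 0.03], [0, 0, 0], [0, 0, 0], [0, 0, 0], [0, 0, 0], [0, 0, 0], [0, 0, 0], [0, 0, 0]], "yaw": [0, 0, 0, 0.12, 0.12, 0.12, 0.12, 0.12, 0.12, 0.12]}}

```text
time: 15.2
ee_pos: [0.4803, -0.0307, 0.2552]
tcp_rot: [179.9, -0.0, 51.9]
wrist_force: [0.4, 0.8, -0.2]
opening: 0.0641
grasp_force: 0.0
```

Emit:
{"op": "move_arm", "data": {"jaw": [0.25, 0.25, 0.25, 0.25, 0.25, 0.25, 0.25, 0.25], "delta_pos": [[0, 0, 0], [0, 0, 0], [0, 0, 0], [0, 0, 0], [0, 0, 0], [0, 0, 0], [0, 0, 0], [0, 0, 0]], "yaw": [0.12, 0.12, 0.12, 0.12, 0.12, 0.12, 0.01, 0]}}

```text
time: 15.87
ee_pos: [0.4803, -0.0307, 0.255]
tcp_rot: [179.9, 0.0, 93.2]
wrist_force: [-0.7, -0.2, 0.8]
opening: 0.0642
grasp_force: 0.0
```

```bash
python3 look.py w5.png v_block ring_1
```

```text
15.8667 [ 0.4803 -0.0307  0.255 ] [179.9434   0.0088  93.2148] 0.06424778615693888 [-0.6592 -0.1977  0.7778]
v_block 0.84 [322. 247.] [ 0.4787 -0.0292]
```

View pics/w5.png

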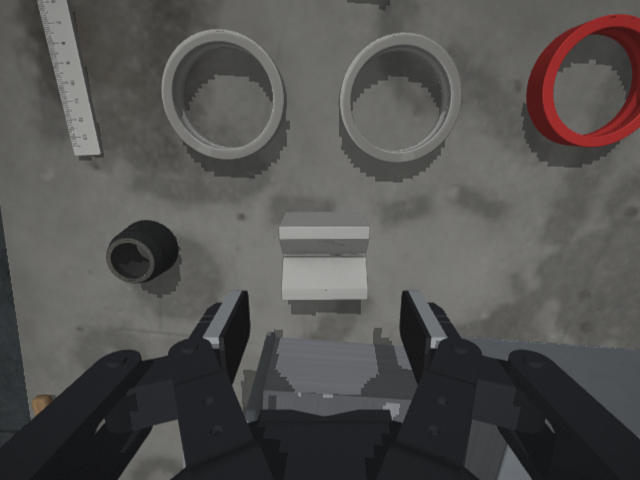

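The block at (323,258) stands upright and square to the fingers, with rings at (223,95) and (400,97). I grip it across its length and carry it to the vise.

Emit:
{"op": "move_arm", "data": {"jaw": [0.25, 0.25, 0.25, 0.25, 0.25, 0.6, 0.6, 0.6, 0.6, 0.6], "delta_pos": [[-0.001, 0.001, -0.025], [0, 0, -0.025], [0, 0, -0.02], [0, 0, -0.009], [0, 0, 0], [0, 0, 0], [0, 0, 0], [0, 0, 0], [0, 0, 0], [0, 0, 0]], "yaw": [0, 0, 0, 0, 0, 0, 0, 0, 0, 0], "force": 60}}

```text
time: 16.85
ee_pos: [0.4796, -0.0296, 0.1768]
tcp_rot: [179.9, 0.0, 93.4]
wrist_force: [-0.4, 0.3, 6.3]
opening: 0.0483
grasp_force: 64.2
```

Emit:
{"op": "move_arm", "data": {"jaw": [0.6, 0.6, 0.6, 0.6, 0.6, 0.6, 0.6, 0.6, 0.6, 0.6], "delta_pos": [[0, 0, 0.02], [0, 0, 0.03], [0, 0, 0.035], [0, 0, 0.03], [0, 0.03, 0], [0, 0.04, 0], [0, 0.04, 0], [0, 0.04, 0], [0, 0.04, 0], [-0.002, 0.038, 0]], "yaw": [0, 0, 0, 0, -0.05, -0.05, -0.05, -0.05, 0, 0]}}

```text
time: 17.68
ee_pos: [0.4766, 0.2004, 0.2901]
tcp_rot: [-180.0, 0.0, 81.9]
wrist_force: [1.1, -0.3, -5.1]
opening: 0.0478
grasp_force: 65.0
```

Emit:
{"op": "move_arm", "data": {"jaw": [0.6, 0.6, 0.6], "delta_pos": [[0, 0, 0], [0, 0, 0], [0, 0, 0]], "yaw": [0, 0, 0]}}

```text
time: 17.93
ee_pos: [0.4769, 0.1984, 0.2899]
tcp_rot: [-179.9, 0.1, 82.0]
wrist_force: [0.1, 0.0, -5.2]
opening: 0.048
grasp_force: 65.1
```

```bash
python3 look.py w6.png vise vise_bed vise_jaw lever_pivot lever_knob; python3 -c "
import cv2;im=cv2.imread('pics/w6.png');cv2.imwrite('pics/w6b.png',im)"
```

```text
17.9333 [0.4769 0.1984 0.2899] [-179.947     0.0553   81.9682] 0.04801181428832924 [ 0.1154  0.0247 -5.165 ]
vise 0.7 [326. 233.] [0.4764 0.1955]
vise_bed 0.77 [323. 239.] [0.475  0.1972]
vise_jaw 0.6 [325. 190.] [0.4808 0.2309]
```

View pics/w6.png

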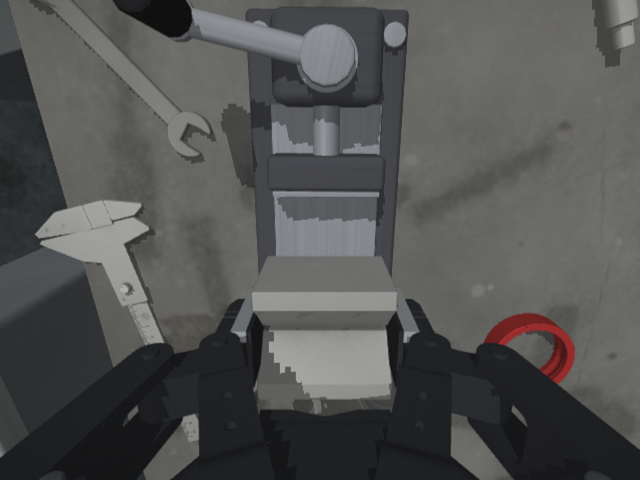

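Emit:
{"op": "move_arm", "data": {"jaw": [0.6, 0.6, 0.6, 0.6, 0.6, 0.6, 0.6, 0.6, 0.6, 0.6], "delta_pos": [[0.001, 0.0035, -0.01], [0, 0, -0.02], [0, 0, -0.02], [0, 0, -0.015], [0, 0, -0.01], [0, 0, -0.008], [0, 0, -0.006], [0, 0, -0.002], [0, 0, 0], [0, 0, 0]], "yaw": [0, 0, 0, 0, 0, 0, 0, 0, 0, 0]}}

```text
time: 19.07
ee_pos: [0.4783, 0.202, 0.2001]
tcp_rot: [180.0, -0.0, 81.9]
wrist_force: [0.5, 0.0, -5.0]
opening: 0.0481
grasp_force: 65.0
```

Emit:
{"op": "move_arm", "data": {"jaw": [0.6, 0.6, 0.6, 0.6], "delta_pos": [[0, 0, -0.0015], [0, 0, -0.0015], [0, 0, 0], [0, 0, 0]], "yaw": [0, 0, 0, 0]}}

```text
time: 19.4
ee_pos: [0.4783, 0.202, 0.1968]
tcp_rot: [180.0, -0.0, 81.9]
wrist_force: [0.7, 1.0, -3.2]
opening: 0.0483
grasp_force: 65.2
```

Emit:
{"op": "move_arm", "data": {"jaw": [0.3, 0.3, 0.3, 0.3, 0.3, 0.3, 0.3, 0.3, 0.3, 0.3], "delta_pos": [[0, 0, 0], [0, 0, 0], [0, 0, 0], [0, 0, 0.01], [0, 0, 0.02], [0, 0, 0.035], [0, 0, 0.04], [0, 0, 0.038], [-0.01, 0.02, 0], [-0.01, 0.02, 0]], "yaw": [0, 0, 0, 0, 0, 0, 0, 0, 0.12, 0.12]}}

```text
time: 20.23
ee_pos: [0.4585, 0.2419, 0.3435]
tcp_rot: [179.7, -0.1, 95.8]
wrist_force: [0.5, 0.2, -1.1]
opening: 0.0598
grasp_force: 0.0
```

Emit:
{"op": "move_arm", "data": {"jaw": [0.65, 0.65, 0.65, 0.65, 0.65, 0.65, 0.65, 0.65, 0.65, 0.65], "delta_pos": [[-0.01, 0.02, 0], [-0.01, 0.02, 0], [-0.01, 0.02, 0], [-0.007, 0.02, 0], [0, 0.01, 0], [0, 0, 0], [0, 0, 0], [0, 0, 0], [0, 0, 0], [0, 0, 0]], "yaw": [0.12, 0.12, 0.12, 0.12, 0.12, 0.12, 0.12, 0.12, 0.12, 0]}}

```text
time: 21.07
ee_pos: [0.421, 0.3319, 0.3404]
tcp_rot: [180.0, 0.0, 157.9]
wrist_force: [0.7, 0.5, -0.1]
opening: 0.03
grasp_force: 0.0
```

```bash
python3 look.py w7.png lever_knob lever_pivot vise_bed v_block; python3 - <<'E'
from h import *
camera('side')
for n,z in(('v_block',.02),('lever_knob',.09),('lever_pivot',.09),('vise_jaw',.02)):
    for r in pinpoint('side',n)[:2]:print(n,r['confidence'],onz('side',r['xy'],z).round(4))
E
```

```text
21.0667 [0.421  0.3319 0.3404] [179.9584   0.0253 157.876 ] 0.029951410887334908 [ 0.7288  0.5236 -0.0665]
vise_bed 0.45 [116. 393.] [0.5061 0.0782]
v_block 0.77 [214. 330.] [0.4835 0.1939]
lever_knob 0.55 [0.4262 0.3295 0.09  ]
lever_pivot 0.91 [0.4945 0.3028 0.09  ]
```

View pics/w7.png

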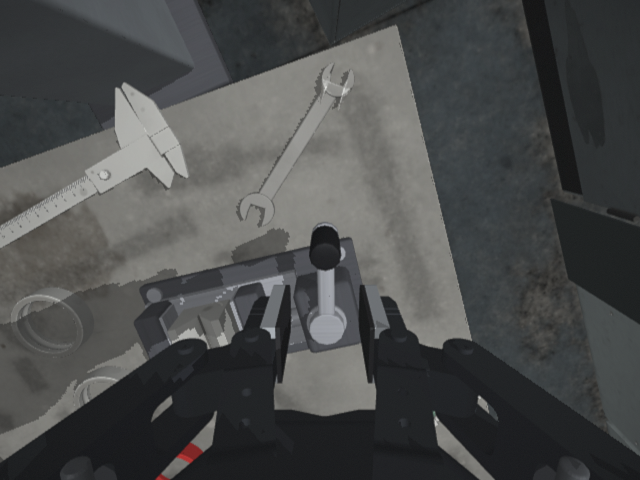

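The knob is at (324,247) and the pivot cap at (326,322). The arm is vertical in the image, so the yaw matches the lever direction.

```bash
python3 - <<'E'
from h import *
for p,z in(((325,235),.106),((324,247),.09),((326,324),.07),((214,330),.02)):print(p,onz('wrist',p,z).round(4))
P=np.array([.4935,.3065])
for a in (159,150,140,130,120,110,100,90,80,70,60,55,50,45):
    t=np.radians(a);print(a,(P+.075*np.array([np.cos(t),np.sin(t)])).round(4))
E
```

```text
(325, 235) [0.4091 0.3372 0.106 ]
(324, 247) [0.4208 0.3316 0.09  ]
(326, 324) [0.4843 0.3069 0.07  ]
(214, 330) [0.4785 0.1986 0.02  ]
159 [0.4235 0.3334]
150 [0.4285 0.344 ]
140 [0.436  0.3547]
130 [0.4453 0.364 ]
120 [0.456  0.3715]
110 [0.4678 0.377 ]
100 [0.4805 0.3804]
90 [0.4935 0.3815]
80 [0.5065 0.3804]
70 [0.5192 0.377 ]
60 [0.531  0.3715]
55 [0.5365 0.3679]
50 [0.5417 0.364 ]
45 [0.5465 0.3595]
```

Emit:
{"op": "move_arm", "data": {"jaw": [0.65, 0.65, 0.65, 0.65, 0.65, 0.72, 0.72], "delta_pos": [[0.001, 0, -0.025], [0, 0, -0.03], [0, 0, -0.025], [0, 0, -0.014], [0, 0, 0], [0, 0, 0], [0, 0, 0]], "yaw": [0, 0, 0, 0, 0, 0, 0]}}

```text
time: 22.15
ee_pos: [0.4223, 0.3321, 0.2468]
tcp_rot: [179.9, 0.0, 157.5]
wrist_force: [0.1, -0.1, -0.7]
opening: 0.024
grasp_force: 0.0
```

Emit:
{"op": "move_arm", "data": {"jaw": [0.72, 0.72, 0.72, 0.72, 0.72, 0.72, 0.72, 0.72, 0.72, 0.72], "delta_pos": [[0.0025, 0.0053, 0], [0.0025, 0.0053, 0], [0.0037, 0.0053, 0], [0.0037, 0.0053, 0], [0.0047, 0.0047, 0], [0.0047, 0.0047, 0], [0.0053, 0.0037, 0], [0.0053, 0.0037, 0], [0.0059, 0.0027, 0], [0.0059, 0.0027, 0]], "yaw": [-0.08, -0.08, -0.087, -0.087, -0.087, -0.087, -0.087, -0.087, -0.087, -0.087]}}

```text
time: 22.98
ee_pos: [0.4665, 0.3755, 0.247]
tcp_rot: [180.0, -0.0, 108.3]
wrist_force: [-2.2, -3.2, 0.3]
opening: 0.0241
grasp_force: 1.6
```

Emit:
{"op": "move_arm", "data": {"jaw": [0.72, 0.72, 0.72, 0.72, 0.72, 0.72, 0.72, 0.72, 0.72], "delta_pos": [[0.0063, 0.0017, 0], [0.0063, 0.0017, 0], [0.0065, 0.0006, 0], [0.0065, 0.0006, 0], [0.0065, -0.0006, 0], [0.0065, -0.0006, 0], [0.0063, -0.0017, 0], [0.0063, -0.0017, 0], [0, 0, 0]], "yaw": [-0.087, -0.087, -0.087, -0.087, -0.087, -0.087, -0.087, -0.087, 0]}}

```text
time: 23.73
ee_pos: [0.5184, 0.3753, 0.247]
tcp_rot: [179.9, -0.1, 68.4]
wrist_force: [0.4, -0.7, -0.0]
opening: 0.0237
grasp_force: 0.0
```

Emit:
{"op": "move_arm", "data": {"jaw": [0.72, 0.72, 0.72, 0.72, 0.72, 0.72], "delta_pos": [[0.0059, -0.0027, 0], [0.003, -0.0014, 0], [0.003, -0.0014, 0], [0.0028, -0.0018, 0], [0, 0, 0], [0, 0, 0]], "yaw": [-0.087, -0.043, -0.043, -0.043, 0, 0]}}

```text
time: 24.23
ee_pos: [0.5323, 0.3682, 0.2465]
tcp_rot: [180.0, -0.1, 56.4]
wrist_force: [0.2, 0.1, 0.8]
opening: 0.0238
grasp_force: 0.2
```

Emit:
{"op": "move_arm", "data": {"jaw": [0.72, 0.72, 0.72], "delta_pos": [[0.0028, -0.0018, 0], [0.0026, -0.002, 0], [0.0026, -0.002, 0]], "yaw": [-0.043, -0.043, -0.043]}}

```text
time: 24.48
ee_pos: [0.5391, 0.3631, 0.2463]
tcp_rot: [-179.8, -0.0, 49.0]
wrist_force: [-14.5, 9.3, 4.4]
opening: 0.0243
grasp_force: 8.2
```

Emit:
{"op": "move_arm", "data": {"jaw": [0.72, 0.72], "delta_pos": [[0.0025, -0.0021, 0], [0.0025, -0.0021, 0]], "yaw": [-0.043, -0.043]}}

```text
time: 24.65
ee_pos: [0.5426, 0.3599, 0.2462]
tcp_rot: [-179.5, 0.1, 44.2]
wrist_force: [-25.8, 15.0, 7.7]
opening: 0.0241
grasp_force: 14.8
```

Emit:
{"op": "move_arm", "data": {"jaw": [0.72, 0.72, 0.6, 0.6, 0.6, 0.6, 0.6, 0.6, 0.6, 0.6], "delta_pos": [[0, 0, 0], [0, 0, 0], [-0.002, 0.002, 0], [-0.001, 0.001, 0], [0, 0, 0], [0, 0, 0.01], [0, 0, 0.025], [0, 0, 0.035], [0, 0, 0.04], [0, 0, 0.03]], "yaw": [0, 0, 0, 0, 0, 0, 0, 0, 0, 0]}}

```text
time: 25.48
ee_pos: [0.542, 0.3606, 0.389]
tcp_rot: [179.9, -0.2, 44.0]
wrist_force: [0.4, 0.7, 1.3]
opening: 0.0344
grasp_force: 0.0
```

Emit:
{"op": "move_arm", "data": {"jaw": [0.4, 0.2, 0, 0, 0, 0, 0, 0, 0, 0], "delta_pos": [[-0.01, -0.03, 0], [-0.01, -0.03, 0], [-0.01, -0.03, 0], [-0.01, -0.035, 0], [-0.01, -0.035, 0], [-0.01, -0.02, 0], [0, 0, 0], [0, 0, 0], [0, 0, 0], [0, 0, 0]], "yaw": [0.1, 0.1, 0.1, 0.1, 0.1, 0.1, 0.06, 0, 0, 0]}}

```text
time: 26.32
ee_pos: [0.4824, 0.1814, 0.3855]
tcp_rot: [180.0, -0.0, 81.7]
wrist_force: [-0.4, 0.2, 0.5]
opening: 0.0855
grasp_force: 0.0
```

```bash
python3 look.py w8.png vise_bed v_block vise_jaw lever_knob ring_1
```

```text
26.3167 [0.4824 0.1814 0.3855] [179.9695  -0.0024  81.6878] 0.08547068999660888 [-0.4404  0.2181  0.4552]
v_block 0.75 [315. 193.] [0.475 0.195]
vise_jaw 0.71 [317. 169.] [0.4808 0.2181]
lever_knob 0.67 [371. 309.] [0.5097 0.1068]
ring_1 0.85 [286. 320.] [0.4198 0.0557]
ring_1 0.81 [371. 310.] [0.5151 0.0555]
ring_1 0.66 [470. 281.] [0.6249 0.0743]
```

View pics/w8.png

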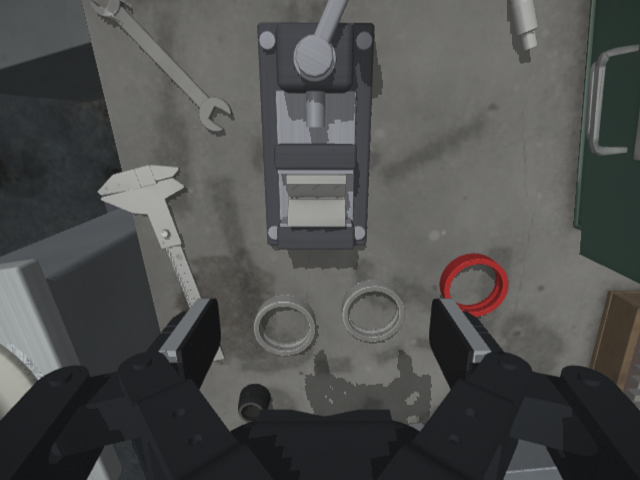

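The block sits flush between both jaws at (316,200). The plain grey rings are at (286,325) and (372,312), and the red look-alike at (475,284) stays, as the close view w5 confirmed. I fetch the first ring.

Emit:
{"op": "move_arm", "data": {"jaw": [0, 0, 0, 0, 0, 0, 0, 0, 0, 0], "delta_pos": [[-0.0124, -0.025, 0], [-0.0125, -0.025, 0], [-0.0125, -0.025, 0], [-0.0125, -0.025, 0], [-0.0125, -0.026, 0], [0, 0, -0.02], [0, 0, -0.02], [0, 0, -0.02], [0, 0, -0.02], [0, 0, 0]], "yaw": [-0.119, -0.119, -0.119, -0.119, -0.119, -0.119, -0.119, -0.119, -0.119, -0.119]}}

```text
time: 27.45
ee_pos: [0.419, 0.0549, 0.3017]
tcp_rot: [-180.0, 0.3, 13.2]
wrist_force: [-1.4, -0.5, -0.6]
opening: 0.0854
grasp_force: 0.0
```

Emit:
{"op": "move_arm", "data": {"jaw": [0, 0, 0, 0], "delta_pos": [[0, 0, 0], [0, 0, 0], [0, 0, 0], [0, 0, 0]], "yaw": [-0.119, -0.117, 0, 0]}}

```text
time: 27.78
ee_pos: [0.4216, 0.0179, 0.3054]
tcp_rot: [-178.6, 0.0, 2.1]
wrist_force: [-0.0, -1.0, 0.9]
opening: 0.0854
grasp_force: 0.0
```

```bash
python3 look.py w9.png ring_1
```

```text
27.7833 [0.4216 0.0179 0.3054] [-178.6234    0.0213    2.1004] 0.08540064117661611 [-0.0222 -0.9682  0.8587]
```

```bash
python3 - <<'E'
from h import *
o=bot.get_obs();print(o['q'],o['qd'],o['ee_pos'],o['tcp_rot'])
E
python3 look.py w10.png ring_1
```

```text
[  2.20392196 -13.47466772 -18.25944257  85.2416942    1.37721758
 179.96125177] [ 0.87639074 -0.02508268 -0.05315205 -0.07248851 -0.00329589 -0.01619175] [0.42157993 0.01890862 0.3053677 ] [-1.78622765e+02  2.55377463e-02  2.24265899e+00]
27.8833 [0.4216 0.0189 0.3054] [-178.6228    0.0255    2.2427] 0.08538599720272153 [-0.2402 -0.3061 -0.5626]
```

Emit:
{"op": "move_arm", "data": {"jaw": [0, 0, 0], "delta_pos": [[0, 0, 0], [0, 0, 0], [0, 0, 0]], "yaw": [0, 0, 0]}}

```text
time: 28.23
ee_pos: [0.4215, 0.0191, 0.3054]
tcp_rot: [-178.6, 0.0, 2.3]
wrist_force: [0.0, 0.3, 0.1]
opening: 0.0853
grasp_force: 0.0
```

```bash
python3 - <<'E'
from h import *
o=bot.get_obs();print(o['q'],o['qd'],o['ee_pos'],o['tcp_rot'])
E
```

```text
[  2.23177399 -13.48467705 -18.26535985  85.24085082   1.37848037
 179.94685607] [-0.31073842  0.02351852 -0.1080099  -0.10024439  0.10715401 -0.00910413] [0.42152183 0.01911411 0.30538778] [-1.78621500e+02  2.02551403e-02  2.28490254e+00]
```

View pics/w10.png

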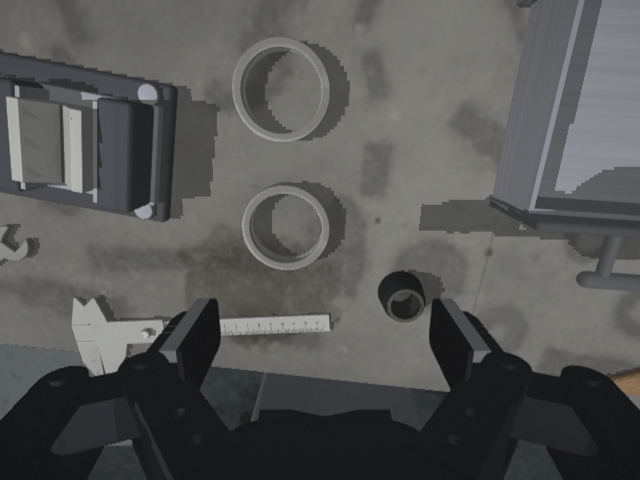

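q6 is at its 180° limit here, so I pick the rings at yaw 15° instead.

Emit:
{"op": "move_arm", "data": {"jaw": [0, 0, 0, 0, 0, 0], "delta_pos": [[0, 0.012, 0], [0, 0.012, 0], [0, 0.012, 0], [0, 0, 0], [0, 0, 0], [0, 0, 0]], "yaw": [0.08, 0.08, 0.08, 0, 0, 0]}}

```text
time: 28.73
ee_pos: [0.4215, 0.0546, 0.3053]
tcp_rot: [-178.6, 0.0, 15.9]
wrist_force: [-0.1, 0.1, 0.7]
opening: 0.0853
grasp_force: 0.0
```

```bash
python3 look.py w11.png ring_1; python3 - <<'E'
from h import *
print(bot.get_obs()['q'])
for r in outline_of('wrist','ring_1'):
    c,ra=cv2.minEnclosingCircle(max(cv2.findContours(r['mask'].astype(np.uint8),0,1)[0],key=cv2.contourArea))
    print(r['confidence'],c,ra,onz('wrist',c,.009))
E
```

```text
28.7333 [0.4215 0.0546 0.3053] [-178.63      0.0281   15.8796] 0.08531946904168575 [-0.1152  0.0839  0.6513]
[  6.99013545 -12.92095275 -17.80636111  85.34726058   1.35456139
 171.10940403]
0.7 (332.7556457519531, 227.9161834716797) 45.167327880859375 [0.41984745 0.05507564 0.009     ]
0.61 (369.1180114746094, 95.35723876953125) 52.84578323364258 [0.51811015 0.05755642 0.009     ]
```

Emit:
{"op": "move_arm", "data": {"jaw": [0, 0, 0, 0, 0, 0, 0, 0, 0, 0], "delta_pos": [[-0.002, -0.003, -0.02], [0, 0, -0.03], [0, 0, -0.03], [0, 0, -0.025], [0, 0, -0.02], [0, 0, -0.01], [0, 0, 0], [0, 0, 0], [0, 0, 0], [0, 0, 0]], "yaw": [0, 0, 0, 0, 0, 0, 0, 0, 0, 0], "force": 40}}

```text
time: 29.72
ee_pos: [0.4202, 0.0518, 0.1719]
tcp_rot: [-178.6, -0.1, 16.0]
wrist_force: [0.9, -0.7, 0.2]
opening: 0.0854
grasp_force: 0.0
```

Emit:
{"op": "move_arm", "data": {"jaw": [0.5, 0.5, 0.5, 0.5, 0.5, 0.5], "delta_pos": [[0, 0, 0], [0, 0, 0], [0, 0, 0], [0, 0, 0], [0, 0, 0], [0, 0, 0]], "yaw": [0, 0, 0, 0, 0, 0]}}

```text
time: 30.22
ee_pos: [0.4199, 0.0518, 0.1716]
tcp_rot: [-178.6, -0.1, 16.0]
wrist_force: [-1.8, 0.6, 7.7]
opening: 0.0641
grasp_force: 43.0
```

Emit:
{"op": "move_arm", "data": {"jaw": [0.5, 0.5, 0.5, 0.5, 0.5, 0.5, 0.5, 0.5, 0.5, 0.5], "delta_pos": [[0, 0, 0.025], [0, 0, 0.035], [0, 0, 0.035], [0, 0, 0.03], [0.0085, -0.031, 0], [0.0085, -0.031, 0], [0.0085, -0.031, 0], [0.0085, -0.031, 0], [0.0085, -0.031, 0], [0.0085, -0.031, 0]], "yaw": [0, 0, 0, 0, 0, 0, 0, 0, 0, 0]}}

```text
time: 31.05
ee_pos: [0.4706, -0.1359, 0.2956]
tcp_rot: [-178.6, -0.0, 16.0]
wrist_force: [1.1, 0.4, -1.6]
opening: 0.0638
grasp_force: 46.1
```

Emit:
{"op": "move_arm", "data": {"jaw": [0.5, 0.5, 0.5, 0.5, 0.5, 0.5, 0.5], "delta_pos": [[0.0085, -0.031, 0], [0.0085, -0.031, 0], [0.0085, -0.031, 0], [0.0085, -0.029, 0], [0, 0, 0], [0, 0, 0], [0, 0, 0]], "yaw": [-0.1, -0.1, -0.1, 0, 0, 0, 0]}}

```text
time: 31.63
ee_pos: [0.5044, -0.2562, 0.2952]
tcp_rot: [-178.6, 0.1, -1.2]
wrist_force: [0.1, 0.7, -1.4]
opening: 0.0637
grasp_force: 46.1
```

```bash
python3 look.py w12.png drawer_handle drawer_floor; python3 -c "
from h import *;print(bot.get_obs()['q'])"
```

```text
31.6333 [ 0.5044 -0.2562  0.2952] [-178.5862    0.0576   -1.2163] 0.06371316898128163 [ 0.0584  0.7081 -1.3812]
drawer_handle 0.71 [260. 391.] [ 0.4018 -0.2025]
drawer_floor 0.61 [266. 207.] [ 0.5225 -0.2068]
[-27.09525836   6.66112757  -0.15939745  83.79590172   1.23892587
 154.0340724 ]
```

View pics/w12.png

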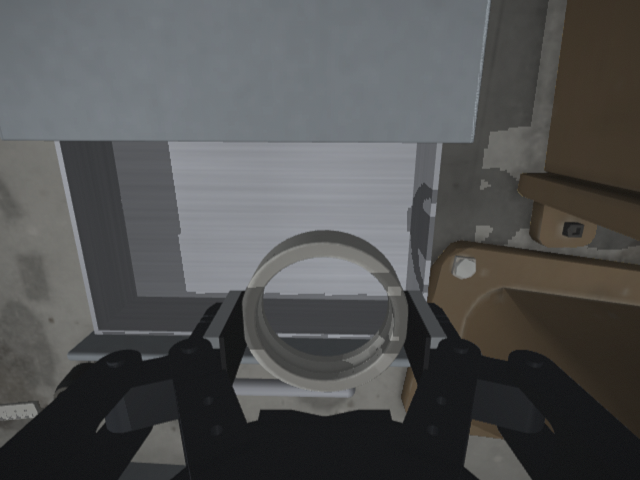

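The ring is held at (325,310) above the drawer. I lower it, release, and go up.

Emit:
{"op": "move_arm", "data": {"jaw": [0.5, 0.5, 0.5, 0.5, 0.5, 0.5, 0.12, 0.12, 0.12, 0.12], "delta_pos": [[0.002, 0.005, -0.02], [0, 0, -0.03], [0, 0, -0.025], [0, 0, -0.02], [0, 0, -0.01], [0, 0, 0], [0, 0, 0], [0, 0, 0], [0, 0, 0], [0, 0, 0]], "yaw": [0, 0, 0, 0, 0, 0, 0, 0, 0, 0]}}

```text
time: 32.62
ee_pos: [0.507, -0.2515, 0.1919]
tcp_rot: [-178.7, -0.1, -1.2]
wrist_force: [0.3, -0.7, -1.0]
opening: 0.075
grasp_force: 0.0
```

Emit:
{"op": "move_arm", "data": {"jaw": [0.12, 0.12, 0.12, 0.12, 0, 0, 0, 0, 0, 0], "delta_pos": [[0, 0, 0.02], [0, 0, 0.03], [0, 0, 0.035], [0, 0, 0.03], [0.001, 0.035, 0], [0.001, 0.035, 0], [0.001, 0.035, 0], [0.001, 0.035, 0], [0.001, 0.035, 0], [0.001, 0.035, 0]], "yaw": [0, 0, 0, 0, 0, 0, 0, 0, 0.1, 0.1]}}

```text
time: 33.45
ee_pos: [0.5123, -0.0398, 0.3064]
tcp_rot: [-178.6, -0.1, 10.5]
wrist_force: [1.1, 1.0, 0.2]
opening: 0.0857
grasp_force: 0.0
```

Emit:
{"op": "move_arm", "data": {"jaw": [0, 0, 0, 0, 0, 0], "delta_pos": [[0.001, 0.035, 0], [0.001, 0.035, 0], [0.001, 0.026, 0], [0, 0, 0], [0, 0, 0], [0, 0, 0]], "yaw": [0.1, 0, 0, 0, 0, 0]}}

```text
time: 33.95
ee_pos: [0.5156, 0.0546, 0.3059]
tcp_rot: [-178.6, -0.0, 16.0]
wrist_force: [0.2, 0.4, 0.2]
opening: 0.0854
grasp_force: 0.0
```

```bash
python3 look.py w13.png ring_1; python3 - <<'E'
from h import *
print(bot.get_obs()['q'])
for r in outline_of('wrist','ring_1'):
    c,ra=cv2.minEnclosingCircle(max(cv2.findContours(r['mask'].astype(np.uint8),0,1)[0],key=cv2.contourArea))
    print(r['confidence'],c,ra,onz('wrist',c,.009))
for cam in('scene','side'):
    camera(cam)
    for r in pinpoint(cam,'ring_1'):print(cam,r['confidence'],r['xy'],onz(cam,r['xy'],0.).round(3),onz(cam,r['xy'],0.011).round(3))
E
```

```text
33.95 [0.5156 0.0546 0.3059] [-178.6404   -0.0218   16.0068] 0.08544947076393145 [0.152  0.4058 0.168 ]
[ 5.67406504e+00 -3.46553217e-02 -6.05909913e+00  8.42169084e+01
  1.34606445e+00  1.69751230e+02]
0.56 (329.09637451171875, 224.4735870361328) 45.5662956237793 [0.51578005 0.05798613 0.009     ]
0.56 (355.0, 68.0) 55.443763732910156 [0.62615241 0.07152739 0.009     ]
scene 0.84 [435.4, 360.8] [ 0.517 -0.243  0.   ] [ 0.51  -0.246  0.011]
scene 0.82 [350.0, 237.0] [0.621 0.083 0.   ] [0.613 0.074 0.011]
scene 0.8 [323.5, 269.7] [0.511 0.046 0.   ] [0.504 0.038 0.011]
side 0.75 [367.4, 169.3] [ 0.509 -0.254  0.   ] [ 0.507 -0.245  0.011]
side 0.7 [327.2, 260.9] [0.51  0.062 0.   ] [0.508 0.067 0.011]
side 0.7 [284.9, 249.3] [0.624 0.071 0.   ] [0.621 0.076 0.011]
```

Emit:
{"op": "move_arm", "data": {"jaw": [0, 0, 0, 0, 0, 0, 0, 0, 0, 0], "delta_pos": [[0.001, -0.001, -0.02], [0, 0, -0.03], [0, 0, -0.03], [0, 0, -0.025], [0, 0, -0.02], [0, 0, -0.01], [0, 0, 0], [0, 0, 0], [0, 0, 0], [0, 0, 0]], "yaw": [0, 0, 0, 0, 0, 0, 0, 0, 0, 0]}}

```text
time: 35.13
ee_pos: [0.5172, 0.0537, 0.172]
tcp_rot: [-178.6, -0.1, 16.0]
wrist_force: [-0.3, 0.2, -0.6]
opening: 0.0855
grasp_force: 0.0
```

Emit:
{"op": "move_arm", "data": {"jaw": [0.5, 0.5, 0.5, 0.5, 0.5, 0.5], "delta_pos": [[0, 0, 0], [0, 0, 0], [0, 0, 0], [0, 0, 0], [0, 0, 0], [0, 0, 0]], "yaw": [0, 0, 0, 0, 0, 0]}}

```text
time: 35.63
ee_pos: [0.5169, 0.0538, 0.1718]
tcp_rot: [-178.6, -0.1, 16.0]
wrist_force: [-2.2, -0.1, 6.1]
opening: 0.0642
grasp_force: 43.3
```

Emit:
{"op": "move_arm", "data": {"jaw": [0.5, 0.5, 0.5, 0.5, 0.5, 0.5, 0.5, 0.5, 0.5, 0.5], "delta_pos": [[0, 0, 0.025], [0, 0, 0.035], [0, 0, 0.035], [0, 0, 0.03], [-0.0015, -0.031, 0], [-0.0015, -0.031, 0], [-0.0015, -0.031, 0], [-0.0015, -0.031, 0], [-0.0015, -0.031, 0], [-0.0015, -0.031, 0]], "yaw": [0, 0, 0, 0, 0, 0, 0, 0, 0, 0]}}

```text
time: 36.47
ee_pos: [0.5071, -0.1337, 0.2957]
tcp_rot: [-178.6, -0.0, 16.0]
wrist_force: [1.5, -0.3, -1.2]
opening: 0.0638
grasp_force: 45.8
```

Emit:
{"op": "move_arm", "data": {"jaw": [0.5, 0.5, 0.5, 0.5, 0.5, 0.5], "delta_pos": [[-0.0015, -0.031, 0], [0, 0, 0], [0, 0, 0], [0, 0, 0], [0, 0, 0], [0, 0, 0]], "yaw": [-0.1, -0.1, -0.1, 0, 0, 0]}}

```text
time: 36.97
ee_pos: [0.5061, -0.163, 0.2955]
tcp_rot: [-178.6, 0.0, -1.0]
wrist_force: [-0.2, 0.0, -1.1]
opening: 0.0638
grasp_force: 45.8
```

Emit:
{"op": "move_arm", "data": {"jaw": [0.5, 0.5, 0.5, 0.5, 0.5, 0.5, 0.12, 0.12, 0.12, 0.12], "delta_pos": [[0, 0, -0.02], [0, 0, -0.03], [0, 0, -0.025], [0, 0, -0.02], [0, 0, -0.005], [0, 0, 0], [0, 0, 0], [0, 0, 0], [0, 0, 0], [0, 0, 0]], "yaw": [0, 0, 0, 0, 0, 0, 0, 0, 0, 0]}}

```text
time: 37.8
ee_pos: [0.5065, -0.1634, 0.1968]
tcp_rot: [-178.7, -0.1, -1.2]
wrist_force: [0.5, 0.0, -0.2]
opening: 0.0747
grasp_force: 0.0
```

Emit:
{"op": "move_arm", "data": {"jaw": [0.12, 0.12, 0.12, 0.12, 0.12, 0.2, 0.4, 0.6, 0.8, 1], "delta_pos": [[0, 0, 0.02], [0, 0, 0.03], [0, 0, 0.035], [0, 0, 0.035], [-0.02, -0.01, 0.03], [-0.03, -0.01, 0], [-0.03, -0.01, 0], [-0.03, -0.005, 0], [-0.03, -0.005, 0], [0, 0, 0]], "yaw": [0, 0, 0, 0, 0, 0, 0, 0, 0, 0]}}

```text
time: 38.63
ee_pos: [0.3625, -0.2035, 0.3467]
tcp_rot: [-178.7, -0.0, -1.3]
wrist_force: [-0.1, -0.2, 0.7]
opening: 0.0198
grasp_force: 0.0
```

```bash
python3 look.py w14.png ring_1 drawer_handle drawer_floor
```

```text
38.6333 [ 0.3625 -0.2035  0.3467] [-178.6827   -0.0131   -1.3009] 0.019839574674730447 [-0.1429 -0.2425  0.6742]
drawer_handle 0.93 [337. 174.] [ 0.4032 -0.2068]
drawer_floor 0.79 [334.   5.] [ 0.5217 -0.2061]
```

View pics/w14.png

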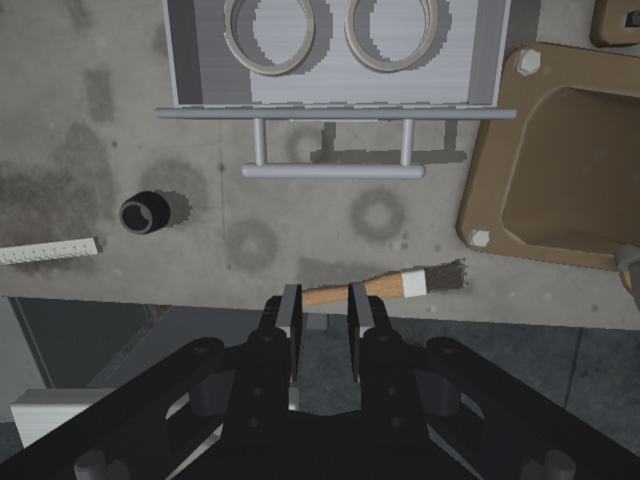

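Both rings lie in the drawer, at (268,30) and (390,30), with the handle bar at row 172. I close the fingers and push the bar.

Emit:
{"op": "move_arm", "data": {"jaw": [1, 1, 1, 1, 1, 1, 1, 1, 1, 1], "delta_pos": [[0, 0, -0.03], [0, 0, -0.035], [0, 0, -0.035], [0, 0, -0.028], [0.003, 0, 0], [0.007, 0, 0], [0.007, 0, 0], [0.007, 0, 0], [0.008, 0, 0], [0.009, 0, 0]], "yaw": [0, 0, 0, 0, 0, 0, 0, 0, 0, 0]}}

```text
time: 39.67
ee_pos: [0.4083, -0.2035, 0.2187]
tcp_rot: [-178.7, -0.1, -1.2]
wrist_force: [-2.4, -0.9, 1.8]
opening: 0.0001
grasp_force: 1.2
```

Emit:
{"op": "move_arm", "data": {"jaw": [1, 1, 1, 1, 1, 1, 1, 1, 1, 1], "delta_pos": [[0.01, 0, 0], [0.011, 0, 0], [0.012, 0, 0], [0.012, 0, 0], [0.012, 0, 0], [0.011, 0, 0], [0.01, 0, 0], [0.009, 0, 0], [0.007, 0, 0], [0.005, 0, 0]], "yaw": [0, 0, 0, 0, 0, 0, 0, 0, 0, 0]}}

```text
time: 40.5
ee_pos: [0.5068, -0.2032, 0.2172]
tcp_rot: [-178.6, 0.0, -1.2]
wrist_force: [-1.9, -1.4, 0.5]
opening: 0.0001
grasp_force: 1.1
```

Emit:
{"op": "move_arm", "data": {"jaw": [1, 1, 1, 1, 1], "delta_pos": [[0.003, 0, 0], [0.002, 0, 0], [0.002, 0, 0], [0.002, 0, 0], [0.001, 0, 0]], "yaw": [0, 0, 0, 0, 0]}}

```text
time: 40.92
ee_pos: [0.5156, -0.2032, 0.2172]
tcp_rot: [-178.6, 0.1, -1.2]
wrist_force: [-8.9, -0.3, 2.1]
opening: 0.0
grasp_force: 4.4
```

Emit:
{"op": "move_arm", "data": {"jaw": [1, 1, 1], "delta_pos": [[0.0015, 0, 0], [0.0015, 0, 0], [0, 0, 0]], "yaw": [0, 0, 0]}}

```text
time: 41.17
ee_pos: [0.5167, -0.2032, 0.2171]
tcp_rot: [-178.6, 0.4, -1.3]
wrist_force: [-20.9, -0.2, 9.1]
opening: -0.0001
grasp_force: 10.4
```

Firm stop, so the drawer is shut. I back off, rise and check for leftover rings.

Emit:
{"op": "move_arm", "data": {"jaw": [1, 1, 1, 1, 1, 1, 1, 1, 1, 1], "delta_pos": [[-0.01, 0, 0], [-0.02, 0, 0], [-0.02, 0, 0], [0, 0, 0.03], [0, 0, 0.035], [0, 0, 0.035], [0, 0.01, 0.03], [0, 0, 0], [0, 0, 0], [0, 0, 0]], "yaw": [0, 0, 0, 0, 0, 0, 0, 0, 0, 0]}}

```text
time: 42.0
ee_pos: [0.469, -0.1932, 0.3471]
tcp_rot: [-178.6, -0.0, -1.2]
wrist_force: [-0.8, -1.0, -0.8]
opening: 0.0001
grasp_force: 0.0
```

```bash
python3 look.py w15.png drawer_handle ring_1; python3 - <<'E'
from h import *
Z=dict(drawer_handle=.058,ring_1=0,v_block=.02,vise_jaw=.02,lever_knob=.09,loupe=0,micrometer=0)
for cam in('scene','side'):
    im=save(cam,cam+'9.png')
    for n,z in Z.items():
        for r in pinpoint(cam,n):
            x,y=map(int,r['xy']);print(cam,n,round(r['confidence'],2),(x,y),onz(cam,r['xy'],z)[:2].round(3))
E
```

```text
42.0 [ 0.469  -0.1932  0.3471] [-178.6145   -0.0209   -1.1886] 0.00012367078450488392 [-0.8217 -1.0291 -0.823 ]
drawer_handle 0.56 [352. 146.] [ 0.5291 -0.2061]
scene drawer_handle 0.97 (429, 323) [ 0.531 -0.209]
scene ring_1 0.66 (352, 237) [0.624 0.077]
scene v_block 0.64 (266, 230) [0.481 0.208]
scene vise_jaw 0.77 (263, 229) [0.479 0.214]
scene lever_knob 0.66 (241, 164) [0.534 0.375]
scene loupe 0.88 (295, 334) [ 0.368 -0.043]
scene micrometer 0.66 (286, 180) [0.645 0.353]
side drawer_handle 0.78 (357, 167) [ 0.527 -0.206]
side ring_1 0.64 (282, 247) [0.632 0.067]
side ring_1 0.48 (393, 242) [ 0.368 -0.052]
side v_block 0.58 (316, 311) [0.482 0.207]
side vise_jaw 0.87 (316, 313) [0.48  0.211]
side lever_knob 0.64 (266, 356) [0.532 0.366]
side lever_knob 0.4 (392, 242) [0.367 0.001]
side loupe 0.65 (392, 242) [ 0.37  -0.051]
side loupe 0.38 (323, 308) [0.472 0.186]
side micrometer 0.74 (226, 343) [0.651 0.352]
```

```bash
python3 -c "
from workcell import bot;print(bot.job_done())"
```

```text
the job is handed in; nothing more can be done
None
```

The job is handed in: the V block is clamped in the vise, both grey rings are in the drawer, and the drawer is shut (verdict not shown, jaw force inferred from about 30 N at the knob); I viewed 15 pictures, one over the limit of 14.

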